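# Turn the guard carousel until the clear guard is at the front

### The arm

A 7-joint arm with a two-finger parallel gripper is mounted at the origin on a cart in front of the work surface, level with it; the furniture and walls round the work are solid. World frame = base frame: x ahead of the robot, y to its left, z up, the work surface at z = 0. Lengths are in m, angles in rad, forces in N, time in s.
With the tool pointing down it reaches from about 0.425 to 0.925 m from the base axis. Payload 6.8 kg.
Tool frame: the origin (TCP) lies midway between the tips of the shut fingers; the grasp point (between the pads) lies 19 mm behind it; z points along the fingers, y is the line along which they close (so a half turn about z gives the same grasp; the last joint's range is limited). The gripper opens to 85 mm and grips with 20 to 120 N. Pads are 22 mm wide; open, the fingers measure 114 mm over their backs; the gripper's body (76 mm by 85 mm) begins 54 mm behind the grasp point. The pads swing forward as they close: fully open they stand 13 mm farther back than shut.
Start: joints at [1.166, 0.477, 0.022, 1.555, -0.011, 1.109, -0.083], TCP at [0.197, -0.646, 0.231] pointing down, gripper open.
Joint ranges: [-2.96, 2.96], [-0.34, 2.1], [-1.41, 1.46], [0.24, 2.44], [-1.37, 4.51], [0.17, 1.92], [-2.96, 2.96]. Speed limits (rad/s): [2.39, 2.39, 3.14, 3.14, 3.14, 3.14, 3.14].

### API

Orientations are given as a unit quaternion [w, x, y, z].
In Python, from station import * gives the robot as it stands.
- The arm moves only by the shell command python3 -m creep 'ROWS' [FORCE]. ROWS is JSON, a list of rows, each a list of 7 numbers: the gripper command: -1 is shut, 1 is fully open, values between are in proportion, then the shift along the world's x, y, z in mm, then the turn, a rotation vector about the world's x, y, z in rad. A call has 1 to 5 rows; each row shifts and turns the commanded pose from where the row before left it; what a row does not reach is not made up. A row lasts 1/8 s, in which the tool goes at most 62.5 mm and 10.7 degrees, less where a joint would pass 70% of its speed; a pose out of reach is approached as far as the arm can. A call is refused whole if a number of a shift passes 62.5 or a number of a turn 0.188, either way. A call with a gripper value outside its range is refused whole. The fingers move at their own pace and stop on an object; FORCE is the grip in N (left out, the last holds). Time passes only in rows, so rows that do not move let the fingers close. It gives the time, the measured TCP pose, the force, the opening and the grip force at its end, in the units of the state.
- get_obs(): the state, without advancing time (a new reading comes with each control period).
- read_camera(name): name is "scene" or "top" or "wrist"; returns (picture, depth): 420x560x3 uint8, red, green, blue; 420x560 float32, m along the optical axis (not along the pixel's ray), 0 where there is no reading.
- camera_params(name): a dict with "intrinsics" (3x3 intrinsics, pixels), "cam_to_world" (4x4, takes a point from camera to world coordinates); the wrist camera has in their place "mount" (4x4, takes a point from camera to tool coordinates, whose origin is the TCP and whose axes are the flange's). Camera axes: x right, y up, looking along -z (the intrinsics and any distortion apply to the point x, -y, -z); pixel columns grow to the right and rows downward; lengths in m; the calibration is good to about 2 mm. A picture is of the moment at which its call begins: read the wrist's pose just before it. camera_params takes no time and is no camera call.
- hand_in(): hands the job in; it is judged then, once.
The state is a dict: "t": time; "q": joint angles; "joint_vel": joint speeds; "joint_torque": joint torques, N m; "eef_pos": TCP position; "tool_rot": TCP orientation; "contact_force": force on the tool from outside, world axes, zero at the start; "torque": the same for the moment, N m; "gripper_width": opening from 0.0 (shut) to 1.0 (fully open); "grasp_force": force on a finger pad.
Only numpy, scipy, OpenCV 4.12 (cv2) and the standard library are available. Lean on these libraries where they do the work, as an engineer would, in place of code of your own. Each camera call takes 0.05 s, during which the arm holds its last target. There are 200 camera calls.

### The job

Turn the six-cup carousel gently round by its edge, pushing with the fingertips, until the clear clipper guard stands at the front, right behind the white arrow on the foot's tab. Touch only the carousel: lift nothing, leave every guard and pot untouched in its cup, do not lean on the carousel or spin it, and do not disturb the tools lying round it.

Things in the scene. Friction and masses are not known exactly. Their poses are not given: they have to be found in the camera images.
- caddy_base: black foot plate of the carousel, fixed to the worktop, 12 mm high; origin on the turning axis, on the worktop; z up. Its -x axis is the front: there a flat 40 mm wide, 5 mm high tab with a white arrow sticks out from under the cups to 178 mm from the axis (screw head on it 7.5 mm high)
- caddy: teal turntable of the carousel; origin on the turning axis, 14 mm above the worktop, z up; its -x axis points to caddy_cup and turns with it. It turns both ways through whole turns and stays where it is left (bearing friction about 0.1 N m: about 1.5 N pushed at a notch stirs it)
- caddy_cup (a point): centre of one cup's floor on the turntable, 18 mm above the worktop; holds the white screw pot at the start, near the front. Six round teal cups, 84 mm outside and 76 mm inside diameter, stand every 60 degrees with centres 85 mm from the axis; undersides 15 mm, rims 45 mm above the worktop; low hub in the middle, top 61 mm above the worktop
- caddy_notch (a point): on the turntable, 112 mm from the axis, 30 mm above the worktop, in the outside notch between two cups (30 degrees anticlockwise from caddy_cup); six such notches, every 60 degrees. Upright fingers about 25 mm across fit there, centre 107 to 118 mm from the axis, tips 20 to 40 mm above the worktop; moved along the circle they push the next cup's wall
- front_spot (a point): point of the fixed foot at the front, 85 mm from the axis, 19 mm above the worktop: the centre of whichever cup stands exactly at the front
- guard_clear: clear (pale see-through) clipper guard, 46x49x24 mm, lying loose in one of the cups; origin at the centre of its underside; can lie up to about 5 mm off its cup's centre
- guard_6: black clipper guard, 46x49x27 mm, loose in a cup; origin at the centre of its underside
- guard_9: black clipper guard, 46x49x30 mm, loose in a cup; origin at the centre of its underside
- guard_13: black clipper guard, 46x49x35 mm, loose in a cup; origin at the centre of its underside
- wax_tin: small white screw pot, 41 mm diameter, 26 mm high, loose in a cup; origin at the centre of its underside
- pomade_pot: pot with grey lid and blue and white side, 69 mm diameter, 41 mm high, loose in a cup; origin at the centre of its underside
- trimmer_silver: silver and black trimmer lying on the worktop to the right, 34x151x36 mm, long along its y; origin at the centre of its underside
- clip_steel: steel hair clip lying on the dark mat to the right, 12x114x18 mm, long along its y; origin at the centre of its underside
- clipper_red: red hair clipper lying on the worktop to the left, 53x195x42 mm, long along its y; origin at the centre of its underside. A big dish lamp on a floor stand hangs further left, beside the robot's shoulder: working from the carousel's right or front side keeps the arm clear of it
Mind the look-alikes: they are no part of the job. Leave any blue look-alike of the guard_clear alone.

How it is judged:
On the way:
1. the fingers push on the turntable (contact force between the fingers and caddy above 0.2 N), for 0.1 s.
At the end, for the whole second after the job is handed in: the clear guard lies in its cup with its centre within 16 mm of the front spot behind the arrow, and the carousel is at rest (horizontal distance between guard_clear and front_spot below 0.016 m and height (world z) of guard_clear below 0.03 m and linear speed of guard_clear below 0.02 m/s and angular speed of caddy below 0.05 rad/s); the robot touches nothing.
It fails at once if the carousel is spun faster than 3 rad/s (about half a turn a second) (angular speed of caddy above 3 rad/s).
It fails at once if the robot leans on the carousel with more than 25 N (contact force between the arm and caddy above 25 N or contact force between the arm and caddy_base above 25 N).
It fails at once if a guard or pot is touched by the robot (more than 0.5 N) (contact force between the arm and guard_clear above 0.5 N or contact force between the arm and guard_6 above 0.5 N or contact force between the arm and guard_9 above 0.5 N or contact force between the arm and guard_13 above 0.5 N or contact force between the arm and wax_tin above 0.5 N or contact force between the arm and pomade_pot above 0.5 N).
It fails at once if a guard or pot is lifted or hops out of its cup (underside more than 15 mm above the cup floor) (height (world z) of any of guard_clear, guard_6, guard_9, guard_13, wax_tin, pomade_pot above 0.033 m).
It fails at once if a tool lying beside the carousel is moved by more than 20 mm (distance of any of trimmer_silver, clip_steel, clipper_red from where it was at the start of the episode above 0.02 m).
It also fails if it takes over 45 s, if anything falls off the work surface, if the arm or the gripper's body presses on something with over 40 N, if the wrist force passes 120 N, or if a joint passes its speed limit or range.

## Working session

There is one attempt and no reset: what is moved stays moved. The work goes in short steps, Python scripts to look and compute and a shell command to move; the robot and the scene stay as the last step left them, time stands still between calls to the robot, and variables do not carry over. Pictures are saved under pics/ and viewed, at most 10 in all, crops included, and the job is handed in when it is done.

```bash
mkdir -p pics; cat > h.py <<'E'
from station import *
import numpy as np, cv2
def ray(name,u,v,z):
    p=camera_params(name);K=np.array(p["intrinsics"]);T=np.array(p["cam_to_world"])
    d=np.linalg.inv(K)@[u,v,1]; d=T[:3,:3]@(d*[1,-1,-1]); o=T[:3,3]
    return o+d*(z-o[2])/d[2]
def proj(name,P):
    p=camera_params(name);K=np.array(p["intrinsics"]);T=np.array(p["cam_to_world"])
    c=np.linalg.inv(T)@np.r_[P,1]; x=K@(c[:3]*[1,-1,-1]); return x[:2]/x[2]
E
python3 - <<'E'
from h import *
for n in("top","scene"):
    im,d=read_camera(n); np.savez("%s0.npz"%n,im=im,d=d)
    cv2.imwrite("pics/%s0.png"%n,im[:,:,::-1]); p=camera_params(n); print({k:np.round(v,3).tolist() if not isinstance(v,str) else v for k,v in p.items()})
o=get_obs();print(o["t"],o["eef_pos"],o["tool_rot"],o["gripper_width"])
E
```

```text
{'intrinsics': [[505.742, 0.0, 289.084], [0.0, 505.742, 206.894], [0.0, 0.0, 1.0]], 'cam_to_world': [[-0.002, 0.982, -0.189, 0.292], [-1.0, -0.003, -0.006, 0.013], [-0.006, 0.189, 0.982, 1.366], [0.0, 0.0, 0.0, 1.0]]}
{'intrinsics': [[541.715, 0.0, 280.801], [0.0, 541.715, 205.006], [0.0, 0.0, 1.0]], 'cam_to_world': [[0.845, 0.422, -0.327, 0.153], [-0.534, 0.657, -0.533, -0.605], [-0.01, 0.625, 0.781, 0.996], [0.0, 0.0, 0.0, 1.0]]}
0.1 [ 0.19720069 -0.64497237  0.23039091] [-8.45320005e-04  9.89014311e-01  1.47817254e-01 -1.92344253e-04] 1.0015404337630824
```

View pics/top0.png

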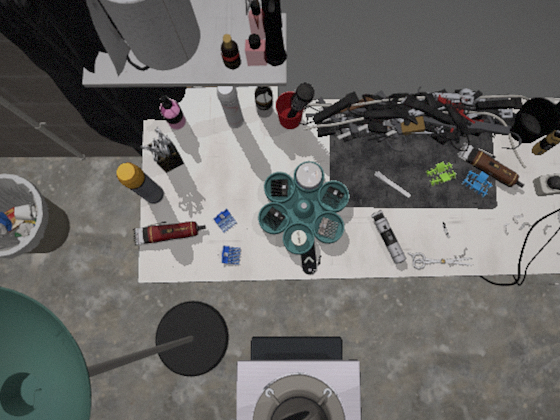

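View pics/scene0.png

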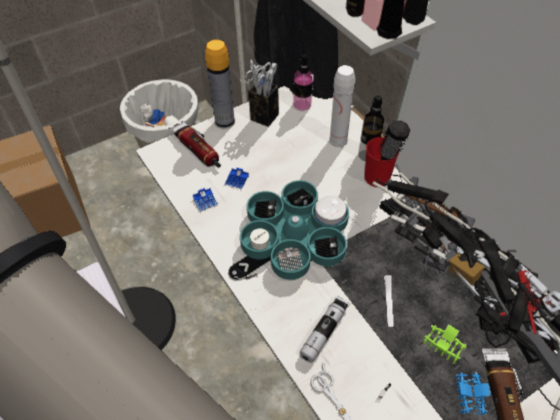

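Top view: hub at about (304,206), white pot at (298,238), and the arrow tab at (309,262). Things that could be taken for the clear guard:
- pale see-through guard in a cup at (328,227)
- blue guards at (225,218), (232,255) and (480,182)
- green guard at (441,173)
- black guards in cups at (279,188), (273,217) and (335,194)

I choose the pale one in the cup at (328,227) and check it in one close crop.

```bash
python3 - <<'E'
from h import *
im=np.load("top0.npz")["im"]
c=cv2.resize(im[150:285,235:415,::-1],None,fx=4.4,fy=4.4,interpolation=cv2.INTER_CUBIC);cv2.imwrite("pics/crop.png",c)
hsv=cv2.cvtColor(im,cv2.COLOR_RGB2HSV)
m=cv2.inRange(hsv,(75,70,30),(100,255,255));m[:140]=0;m[280:]=0;m[:,:240]=0;m[:,370:]=0
cs,_=cv2.findContours(m,cv2.RETR_EXTERNAL,cv2.CHAIN_APPROX_NONE);ct=max(cs,key=cv2.contourArea)
P=np.array([ray("top",u,v,.045)[:2] for u,v in ct[:,0]])
# axis and cup phase from outline: radius vs angle r = 85cos(a)+sqrt(42^2-85^2 sin^2 a)
from scipy.optimize import least_squares
def f(x):
    k=np.arange(6)*np.pi/3+x[2]; C=x[:2]+.085*np.c_[np.cos(k),np.sin(k)]
    return np.linalg.norm(P[:,None]-C,axis=2).min(1)-.042
c0=ray("top",304,206,.06)[:2]
best=min((least_squares(f,[*c0,p],loss="soft_l1",f_scale=.003) for p in np.arange(0,1.05,.2)),key=lambda r:r.cost)
x=best.x;print("hub",c0,"axis,phase",x,"rms",np.sqrt(np.mean(best.fun**2)))
for k in range(6):
    a=x[2]+k*np.pi/3; C=[x[0]+.085*np.cos(a),x[1]+.085*np.sin(a),.045];print(k,np.degrees(a)%360,np.round(C,3),np.round(proj("top",C)))
print("arrow",ray("top",309,262,.005),"tip",ray("top",310,272,.005),"guard",ray("top",328,227,.035))
for n,u,v in(("trim",379,213),("trim",400,262),("clip",377,173),("clip",409,195)):print(n,ray("top",u,v,.02))
E
```

```text
hub [ 0.54596676 -0.01850245] axis,phase [ 0.54737374 -0.01720517  0.87846695] rms 0.0029674217989158528
0 50.33244867473679 [0.602 0.048 0.045] [279. 187.]
1 110.33244867473678 [0.518 0.062 0.045] [273. 218.]
2 170.33244867473678 [ 0.464 -0.003  0.045] [298. 238.]
3 230.3324486747368 [ 0.493 -0.083  0.045] [328. 227.]
4 290.3324486747368 [ 0.577 -0.097  0.045] [333. 196.]
5 350.33244867473684 [ 0.631 -0.031  0.045] [308. 176.]
arrow [ 0.40347218 -0.03210601  0.005     ] tip [ 0.37678936 -0.03453167  0.005     ] guard [ 0.49373629 -0.08249617  0.035     ]
trim [ 0.53385014 -0.22193248  0.02      ]
trim [ 0.40166953 -0.27287816  0.02      ]
clip [ 0.64536295 -0.22040515  0.02      ]
clip [ 0.58333632 -0.30518891  0.02      ]
```

View pics/crop.png

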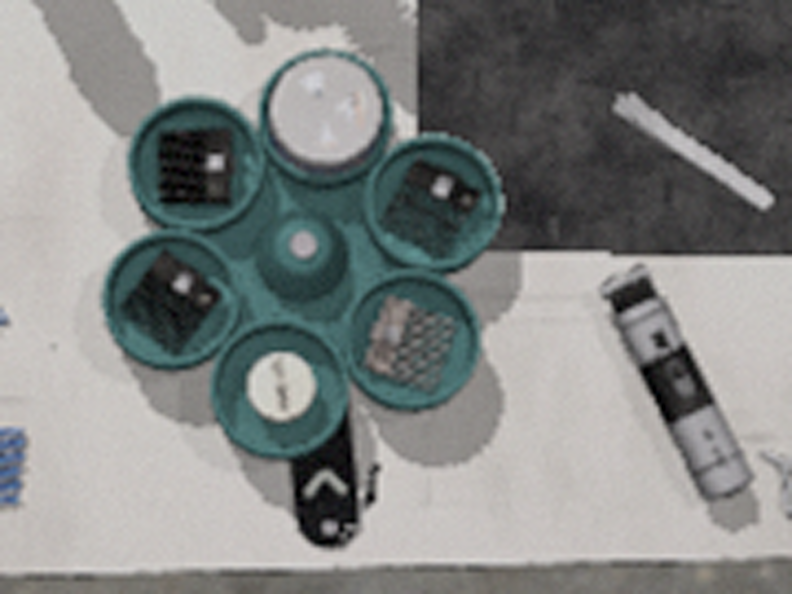

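The crop confirms it: the pale guard sits at crop (412,343), in the cup at 230°. The tab is at roughly 186°, so the carousel has to go about 44° clockwise. I'll use the notch at 260°, on the right, pushing towards the front. First I pin down the front direction.

```bash
python3 - <<'E'
from h import *
im=np.load("top0.npz")["im"]; A=np.array([.5474,-.0172])
g=im.max(2).astype(int); m=np.zeros(g.shape,np.uint8); m[256:276,295:322]=(g[256:276,295:322]<75)
n,l,s,c=cv2.connectedComponentsWithStats(m);k=1+np.argmax(s[1:,4]);print(s[k])
for v in range(256,275,2):
    us=np.where(l[v]==k)[0]
    if len(us):
        a,b=ray("top",us[0]-.5,v,.005)[:2],ray("top",us[-1]+.5,v,.005)[:2];d=(a+b)/2-A;print(v,us[0],us[-1],np.round(np.linalg.norm(a-b),4),np.degrees(np.arctan2(d[1],d[0]))%360)
for nm,u,v in(("apex",308.9,258),("screw",310,269.8),("guard",328.6,228)):
    d=ray("top",u,v,.038 if nm=="guard" else .006)[:2]-A;print(nm,np.linalg.norm(d),np.degrees(np.arctan2(d[1],d[0]))%360)
E
python3 -m creep '[[-1,30,50,0,0,0,-0.15],[-1,35,50,0,0,0,-0.15],[-1,35,50,0,0,0,-0.17],[-1,35,50,0,0,0,0],[-1,35,50,0,0,0,0]]' 20
```

```text
[301 256  15  18 184]
256 301 315 0.0403 185.52504036589224
258 301 315 0.0403 185.28288807484643
260 302 315 0.0376 185.61016446396118
262 302 315 0.0376 185.38323827155145
264 302 315 0.0375 185.17275672387152
266 302 315 0.0375 184.97699989824184
268 303 315 0.0348 185.27038063429416
270 303 313 0.0294 184.16309904163822
272 305 312 0.0214 184.46449586220334
apex 0.13409904416945861 186.29519946000397
screw 0.16573648102646013 186.0101660208338
guard 0.08755525203539513 229.55082372849225
t: 0.72
eef_pos: [0.3682, -0.3936, 0.2311]
tool_rot: [-0.0, 0.996, -0.086, -0.0]
contact_force: [1.0, -0.4, -0.1]
gripper_width: 0.001
grasp_force: 0.0
```

```bash
python3 -m creep '[[-1,36,55,0,0,0,0],[-1,36,55,0,0,0,0],[-1,36,55,-20,0,0,0],[-1,36,55,-30,0,0,0],[-1,10,14,-40,0,0,0]]'
python3 -m creep '[[-1,0,0,-40,0,0,0],[-1,0,0,-40,0,0,0],[-1,0,0,-20,0,0,0],[-1,0,0,-10,0,0,0],[-1,0,0,0,0,0,0]]'
python3 - <<'E'
from h import *
im,d=read_camera("scene");cv2.imwrite("pics/s1.png",cv2.resize(im[150:330,190:430,::-1],None,fx=3.3,fy=3.3))
E
```

```text
t: 1.35
eef_pos: [0.5127, -0.175, 0.1472]
tool_rot: [-0.001, 0.997, -0.084, 0.002]
contact_force: [-0.5, -1.7, -0.5]
gripper_width: -0.003
grasp_force: 0.0
t: 1.98
eef_pos: [0.5095, -0.1792, 0.0369]
tool_rot: [-0.0, 0.996, -0.086, -0.0]
contact_force: [-0.8, 0.7, -0.2]
gripper_width: -0.004
grasp_force: 0.0
```

View pics/s1.png

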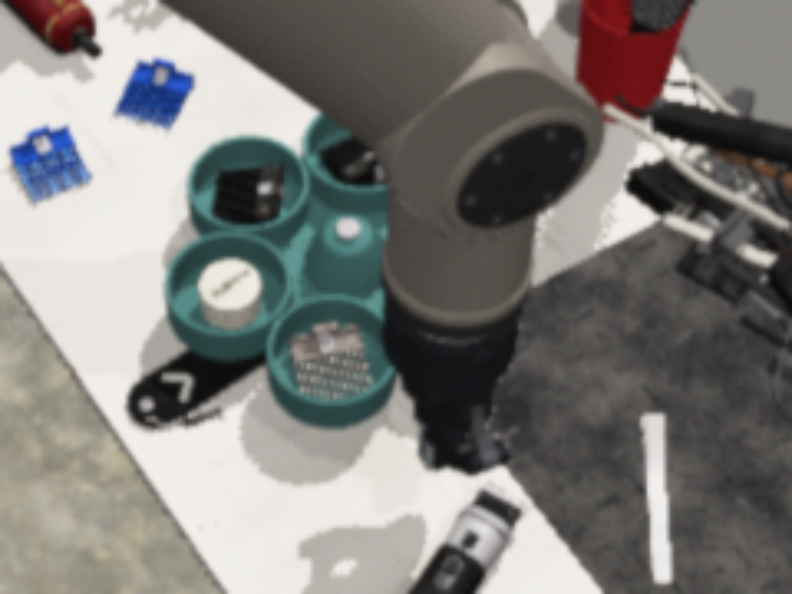

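Gripper fingers at crop (465,450) are down beside the carousel, clear of the trimmer at (490,500). Nothing has moved. Next I go into the notch.

```bash
python3 -m creep '[[-1,8,17,-6,0,0,0],[-1,6,16,0,0,0,0],[-1,4,15,0,0,0,0],[-1,0,0,0,0,0,0]]'
```

```text
t: 2.52
eef_pos: [0.5286, -0.1289, 0.0314]
tool_rot: [-0.0, 0.996, -0.085, 0.0]
contact_force: [0.3, 0.7, 0.0]
gripper_width: 0.003
grasp_force: 0.0
```

```bash
python3 -m creep '[[-1,-7.9,1.4,0,0,0,-0.07],[-1,-7.8,2,0,0,0,-0.07],[-1,-7.6,2.6,0,0,0,-0.07],[-1,-7.4,3.1,0,0,0,-0.07],[-1,-7.2,3.7,0,0,0,-0.07]]'
```

```text
t: 3.15
eef_pos: [0.4899, -0.1193, 0.0315]
tool_rot: [0.0, 0.966, -0.26, 0.001]
contact_force: [0.2, 0.1, 0.2]
gripper_width: -0.003
grasp_force: 0.4
```

```bash
python3 -m creep '[[-1,-6.7,4.5,0,0,0,-0.07],[-1,-6.3,5,0,0,0,-0.07],[-1,-6,5.4,0,0,0,-0.07],[-1,-5.7,5.7,0,0,0,-0.07],[-1,0,0,0,0,0,0]]'
python3 - <<'E'
from h import *
im,d=read_camera("scene");cv2.imwrite("pics/s2.png",cv2.resize(im[150:330,190:430,::-1],None,fx=3.3,fy=3.3))
im,d=read_camera("top");cv2.imwrite("pics/t2.png",cv2.resize(im[150:285,235:415,::-1],None,fx=4.4,fy=4.4,interpolation=cv2.INTER_CUBIC))
E
```

```text
t: 3.78
eef_pos: [0.4646, -0.0981, 0.0312]
tool_rot: [0.0, 0.921, -0.391, -0.0]
contact_force: [0.4, 0.0, -0.6]
gripper_width: -0.002
grasp_force: 0.1
```

View pics/s2.png

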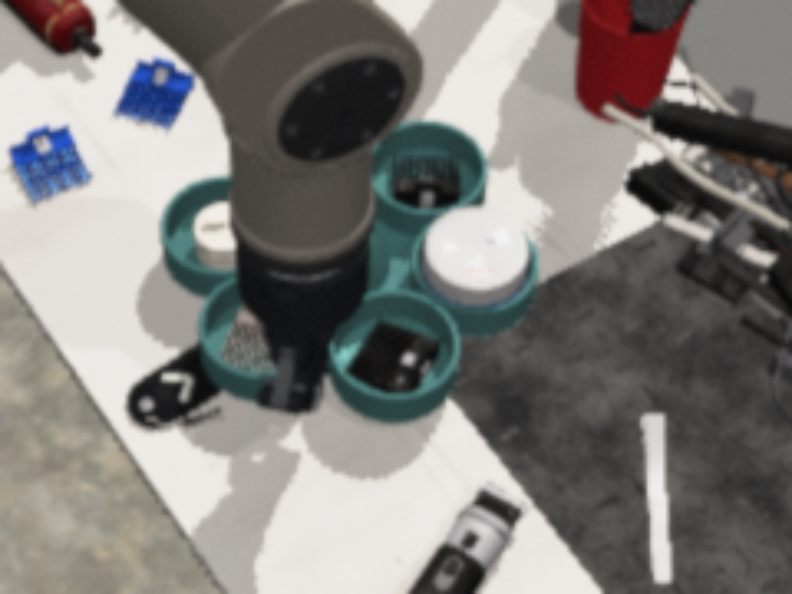

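View pics/t2.png

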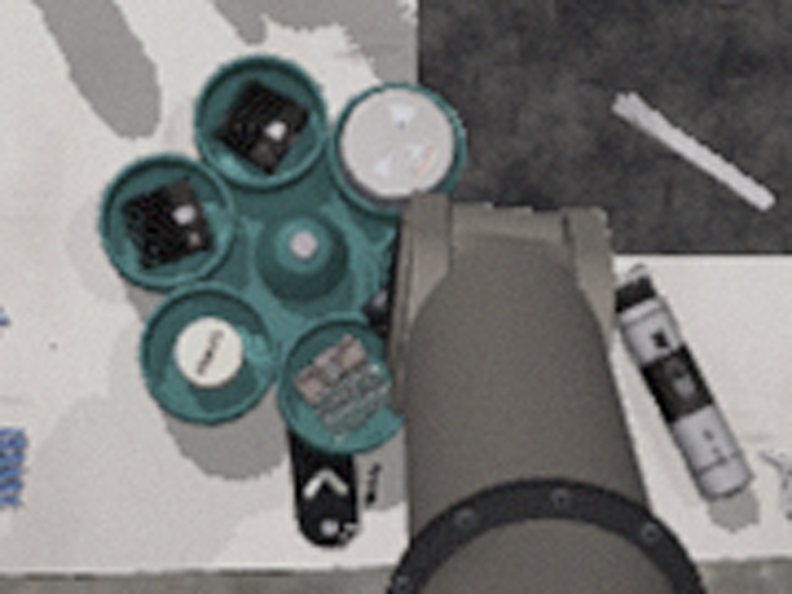

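The carousel turned with the push. The guard's cup is now at crop (343,385) in the top view, nearly at the arrow at (325,485), and everything else is still in place. I measure the angle that remains.

```bash
cat > ph.py <<'E'
from h import *
from scipy.optimize import least_squares
A=np.array([.5474,-.0172])
im,d=read_camera("top")
hsv=cv2.cvtColor(im,cv2.COLOR_RGB2HSV)
m=cv2.inRange(hsv,(75,70,30),(100,255,255));m[:140]=0;m[280:]=0;m[:,:240]=0;m[:,370:]=0
cs,_=cv2.findContours(m,cv2.RETR_EXTERNAL,cv2.CHAIN_APPROX_NONE);ct=max(cs,key=cv2.contourArea)[:,0]
ct=ct[(ct[:,0]<318)]
P=np.array([ray("top",u,v,.045)[:2] for u,v in ct]);P=P[np.linalg.norm(P-A,axis=1)>.09]
def f(x):
    k=np.arange(6)*np.pi/3+x[0];C=A+.085*np.c_[np.cos(k),np.sin(k)]
    return np.linalg.norm(P[:,None]-C,axis=2).min(1)-.042
b=min((least_squares(f,[p],loss="soft_l1",f_scale=.003) for p in np.arange(0,1.05,.2)),key=lambda r:r.cost)
print("cups at",np.degrees(b.x[0])%60,"+60k, rms",np.sqrt(np.mean(b.fun**2)))
e=get_obs()["eef_pos"];r=e[:2]-A;print("tool",e,np.linalg.norm(r),np.degrees(np.arctan2(r[1],r[0]))%360)
E
python3 ph.py
```

```text
cups at 17.822480737981763 +60k, rms 0.004338891308269979
tool [ 0.46557196 -0.09819578  0.03130864] 0.11513533277872169 224.70714075734594
```

```bash
python3 -m creep '[[-1,-3.4,3.7,0,0,0,-0.04],[-1,-3.2,3.8,0,0,0,-0.04],[-1,-3.1,3.9,0,0,0,-0.04],[-1,-3,4,0,0,0,-0.04],[-1,0,0,0,0,0,0]]'
python3 ph.py
```

```text
t: 4.55
eef_pos: [0.4527, -0.0825, 0.0312]
tool_rot: [-0.0, 0.887, -0.463, 0.0]
contact_force: [-0.6, -0.1, -0.9]
gripper_width: 0.001
grasp_force: 0.0
cups at 8.316717660985873 +60k, rms 0.0051443152887486986
tool [ 0.45276894 -0.08262008  0.03122821] 0.1150427080291032 214.65677315343024
```

```bash
python3 -m creep '[[-1,-1.4,2.1,0,0,0,-0.02],[-1,-1.4,2.1,0,0,0,-0.02],[-1,0,0,0,0,0,0]]'
echo; python3 -m creep '[[-1,4,-4,0,0,0,0],[-1,-12,-12,0,0,0,0],[-1,-10,-14,0,0,0,0],[-1,-8,-14,0,0,0,0],[-1,0,-10,10,0,0,0]]'
```

```text
t: 4.97
eef_pos: [0.4495, -0.0781, 0.0311]
tool_rot: [0.0, 0.877, -0.481, -0.0]
contact_force: [0.9, 0.4, 0.1]
gripper_width: 0.002
grasp_force: 0.2

t: 5.6
eef_pos: [0.4219, -0.1337, 0.0411]
tool_rot: [0.0, 0.876, -0.482, -0.001]
contact_force: [-0.3, 0.6, -0.2]
gripper_width: -0.001
grasp_force: 0.0
```

```bash
python3 -m creep '[[-1,0,0,50,0,0,0],[-1,0,-10,50,0,0,0],[-1,0,-50,30,0,0,0],[-1,0,-55,0,0,0,0],[-1,0,-55,0,0,0,0]]'
python3 -m creep '[[-1,0,-55,0,0,0,0],[-1,0,-55,0,0,0,0],[-1,0,0,0,0,0,0],[-1,0,0,0,0,0,0]]'
sed -i 's/^ct=ct\[.*$//' ph.py; cat >> ph.py <<'E'
cv2.imwrite("pics/t3.png",cv2.resize(im[150:285,235:415,::-1],None,fx=4.4,fy=4.4,interpolation=cv2.INTER_CUBIC))
E
python3 ph.py
```

```text
t: 6.22
eef_pos: [0.4241, -0.3045, 0.1729]
tool_rot: [-0.0, 0.877, -0.481, 0.002]
contact_force: [0.4, 0.5, -0.3]
gripper_width: -0.003
grasp_force: 0.0
t: 6.72
eef_pos: [0.4235, -0.412, 0.1714]
tool_rot: [-0.0, 0.877, -0.481, -0.0]
contact_force: [-0.1, 0.4, 0.2]
gripper_width: -0.002
grasp_force: 0.0
cups at 5.8444045107129625 +60k, rms 0.003040406605279669
tool [ 0.42387305 -0.41113858  0.1713224 ] 0.4128516855850814 252.59018965252835
```

View pics/t3.png

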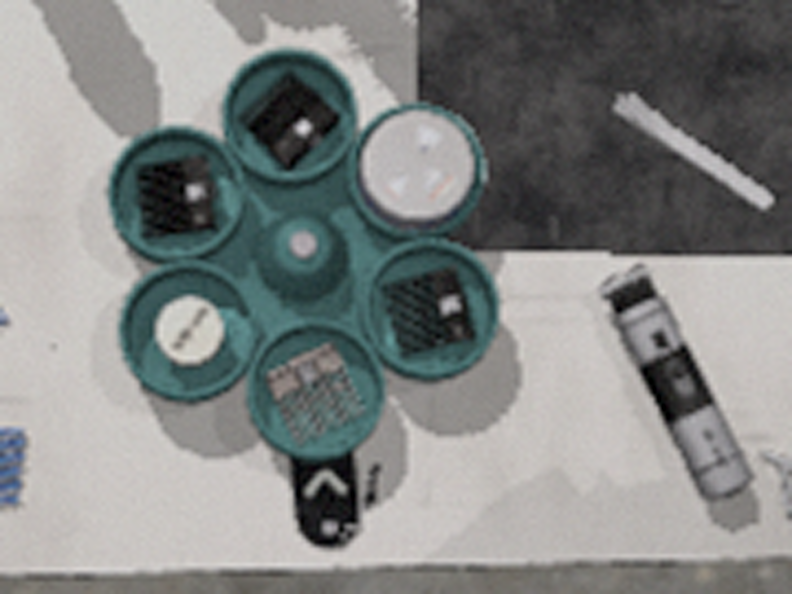

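The clear guard's cup at crop (316,392) now stands right behind the arrow at (325,485). It is at 185.8° against about 185.4° for the front, the tools are where they were, and the arm is clear.

```bash
python3 -c "
from station import *
print(hand_in())"
```

```text
the job is handed in; nothing more can be done
None
```

The carousel is turned about 44° clockwise, so the clear guard stands behind the white arrow, about 0.5° off by my measurement. The arm is clear, nothing else looked moved in the last picture, and the job is handed in; no verdict came back.

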